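# Tap the tapered stopper into the reagent bottle

## Robot

A 7-joint arm with a two-finger parallel gripper is mounted at the origin on the work surface. World frame = base frame: x ahead of the robot, y to its left, z up, the work surface at z = 0. Lengths are in m, angles in degrees, forces in N, time in s.
With the tool pointing down it reaches from about 0.4 to 0.75 m from the base axis. Payload 19.5 kg.
Tool frame: the origin (TCP) lies midway between the tips of the shut fingers; the grasp point (between the pads) lies 19 mm behind it; z points along the fingers, y is the line along which they close (so a half turn about z gives the same grasp; the last joint's range is limited). The gripper opens to 85 mm and grips with 20 to 120 N. Pads are 22 mm wide; open, the fingers measure 114 mm over their backs; the gripper's body (76 mm by 85 mm) begins 54 mm behind the grasp point. The pads swing forward as they close: fully open they stand 13 mm farther back than shut.
Start: joints at [-67.191, 40.479, -1.581, 85.061, 1.261, 54.483, -4.326], TCP at [0.245, 0.52, 0.231] pointing down, gripper open.
Joint ranges: [-155.06, 155.06], [-18.47, 123.98], [-90, 86.84], [0, 140.48], [-83.41, 263.41], [0, 116], [-161.91, 161.91]. Speed limits (degrees/s): [108.29, 108.29, 147.25, 147.25, 172.46, 172.46, 172.46].

## Interface

Orientations are given as [roll, pitch, yaw] about the fixed x, y, z axes, in that order (R = Rz(yaw) Ry(pitch) Rx(roll)).
In Python, from plant import manip, optics gives the robot as it stands.
- The arm moves only by the tool drive_tool, never from a script. Its argument "rows" is a list of rows, each an object with "grip": the opening in per cent of the stroke, from 0 (shut) to 100 (fully open); "xyz": the shift along the tool's x, y, z in cm, a list of three; "angular": the turn, a rotation vector about the tool's x, y, z in degrees, a list of three. In form: [{"grip": grip, "xyz": [dx, dy, dz], "angular": [rx, ry, rz]}, ...]. A call has exactly 10 rows; each row shifts and turns the commanded pose from where the row before left it, along the tool's axes as they then stand; what a row does not reach is not made up. A row lasts 1/8 s, in which the tool goes at most 62.5 mm and 10.7 degrees, less where a joint would pass 70% of its speed; a pose out of reach is approached as far as the arm can. A call is refused whole if a number of a shift passes 6.25 or a number of a turn 10.7, either way. A call with a gripper value outside its range is refused whole. The fingers move at their own pace and stop on an object; the grip force is fixed at half the most. Time passes only in rows, so rows that do not move let the fingers close, or fill a call up. It gives the time, the measured TCP pose, the force, the opening and the grip force at its end, in the units of the state.
- manip.get_obs(): the state, without advancing time (a new reading comes with each control period).
- optics.get_image(name): name is "scene" or "top" or "wrist"; returns a dict with "frame" (400x640x3 uint8, red, green, blue), "z_map" (400x640 float32, m along the optical axis (not along the pixel's ray), 0 where there is no reading), "intrinsics" (3x3 intrinsics, pixels), "extrinsics" (4x4, takes a point from camera to world coordinates). Camera axes: x right, y down, z forward; pixel columns grow to the right and rows downward; lengths in m; the calibration is good to about 2 mm. A picture is of the moment at which its call begins.
- manip.sign_off(): hands the job in; it is judged then, once.
The state is a dict: "time": time; "joint_positions": joint angles; "joint_velocities": joint speeds; "tau": joint torques, N m; "eef_pos": TCP position; "orientation": TCP orientation; "contact_force": force on the tool from outside, world axes, zero at the start; "wrist_torque": the same for the moment, N m; "width": finger opening in m; "grip_force": force on a finger pad.
Only numpy, scipy, OpenCV 4.12 (cv2) and the standard library are available. Lean on these libraries where they do the work, as an engineer would, in place of code of your own. Each camera call takes 0.05 s, during which the arm holds its last target. There are 200 camera calls.

## Task

Stopper the open amber bottle: take the middle-sized of the three stoppers standing in the white enamel tray, set its tapered shank in the bottle's neck and tap or press it down until it is fully home, upright and with its collar down on the flared lip, so that friction holds it. Leave the small and the large stopper standing where they are, and let go.

Things in the scene. Friction and masses are not known exactly. Their poses are not given: they have to be found in the camera images.
- stopper_knob (a point): Middle-sized amber stopper, the one that fits: loose, standing in the tray, 77 mm tall, 90 g. From below: tapered shank 36 mm long, 26 mm wide at the foot, 34 at the top; collar 42 mm wide, 5 thick; plain flat-topped round knob 30 mm wide, 36 tall, to grip. Point on the axis, 12 mm below the knob's top, 24 above the collar, 65 above the foot; z up the axis.
- mouth (a point): Rim centre of the open, fixed amber bottle (90 mm wide), 150 mm above the bench; z up. Funnel lip 56 mm wide (outside 62), narrowing in 8 mm to a 36 mm bore with a springy liner. A stopper let go in it stands about 10 mm proud; a push rising to 8-15 N drives it home, collar on the funnel 6 mm below the rim. stopper_knob is then 23 mm above this point (33 before), the knob's top 35.
- small_knob (a point): Small stopper, too small for the neck, standing in the tray: 54 mm tall, collar 27 mm wide, knob 17 mm wide. Point on its axis 12 mm below its top; z up. Leave it.
- large_knob (a point): Large stopper, too large for the neck, standing in the tray: 78 mm tall, collar 62 mm wide, knob 48 mm. Point on its axis 12 mm below its top; z up. Leave it. The three stand roughly in a row, about 85 mm apart, in any order; tray rim 18 mm high, tray floor 4 mm above the bench; room for fingers across the row.
Not all that is in view belongs to the job. What is shaped like the part that bears mouth but pink is not meant.

How it is judged (in metres and radians):
At the end, for the whole second after the job is handed in: The middle-sized stopper is in the bottle's neck, pressed home to within about 3.5 mm of full depth, its axis over the mouth within 10 mm and upright within 10 degrees, and released; the small and large stoppers still stand within 30 mm of where they were (horizontal distance between stopper_knob and mouth below 0.01 m and z of stopper_knob in the frame of mouth between 0.01 and 0.0268 m and angle between stopper_knob's own z axis and vertical below 0.17 rad); the robot touches nothing.
It fails at once if the small or the large stopper is moved by more than 30 mm or tipped over (distance of any of small_knob, large_knob from where it was at the start of the episode above 0.03 m or angle between any of small_knob, large_knob's own z axis and vertical above 0.5 rad).
It also fails if it takes over 45 s, if anything falls off the work surface, if the arm or the gripper's body presses on something with over 40 N, if the wrist force passes 120 N, or if a joint passes its speed limit or range.

## Working session

There is one attempt and no reset: what is moved stays moved. The work goes in short steps, Python scripts to look and compute and a tool call to move; the robot and the scene stay as the last step left them, time stands still between calls to the robot, and variables do not carry over. Pictures are saved under pics/ and viewed, at most 10 in all, crops included, and the job is handed in when it is done.

Besides the shell and the picture viewer there is one more tool, called after "Call:" as a command line: name --argument value ..., lists and objects as JSON in quotes. drive_tool: Moves the arm, as the interface text tells. Its arguments: {"type":"object","properties":{"rows":{"type":"array","items":{"type":"object","properties":{"grip":{"type":"number"},"xyz":{"type":"array","items":{"type":"number"}},"angular":{"type":"array","items":{"type":"number"}}}}}},"required":["rows"]}

```bash
mkdir -p pics; cat > h.py <<'E'
import numpy as np, cv2
from plant import manip, optics
def shot(n):
    d=optics.get_image(n); np.savez(f'{n}.npz',**d); return d
def world(d):
    z=d['z_map'].astype(float); K=d['intrinsics']; v,u=np.indices(z.shape)
    p=np.stack([(u-K[0,2])/K[0,0]*z,(v-K[1,2])/K[1,1]*z,z],-1)
    w=p@d['extrinsics'][:3,:3].T+d['extrinsics'][:3,3]; w[z==0]=np.nan; return w
E
python3 - <<'E'
from h import *
for n in ['top','scene']:
    d=shot(n); cv2.imwrite(f'pics/{n}0.png',d['frame'][...,::-1]); print(n,d['extrinsics'].round(3).tolist(),d['intrinsics'].tolist())
o=manip.get_obs(); print(o)
E
```

```text
top [[0.029, -0.985, 0.17, 0.237], [-1.0, -0.03, -0.003, 0.039], [0.008, -0.17, -0.985, 1.371], [0.0, 0.0, 0.0, 1.0]] [[490.25078743697514, 0.0, 320.447937026818], [0.0, 490.25078743697514, 203.09759660461705], [0.0, 0.0, 1.0]]
scene [[-0.389, 0.542, -0.745, 1.16], [0.921, 0.228, -0.315, 0.347], [-0.001, -0.809, -0.588, 0.685], [0.0, 0.0, 0.0, 1.0]] [[454.3696531697302, 0.0, 320.1492139925593], [0.0, 454.3696531697302, 201.5185803780918], [0.0, 0.0, 1.0]]
{'time': 0.1, 'joint_positions': array([-67.19172851,  40.50955241,  -1.58255456,  85.0813206 ,
         1.26103307,  54.48390307,  -4.32680033]), 'joint_velocities': array([ 0.07859497, -0.13161089, -0.00513618, -0.06024809, -0.04170674,
        0.04990675, -0.03266025]), 'tau': array([ 2.56244974e-03, -8.84297991e+01,  1.23693008e+00, -2.36450601e+01,
        1.69459783e-02,  5.18285247e-03,  1.07522765e-04]), 'eef_pos': array([0.24469759, 0.52006611, 0.23088392]), 'orientation': array([-1.79942608e+02,  2.08220418e-03,  1.54801953e+02]), 'contact_force': array([-0.49244705, -0.15502178, -0.68301111]), 'wrist_torque': array([-0.00798501,  0.00816826,  0.01571892]), 'grip_force': 0.0, 'width': 0.08536514842122145}
```

View pics/top0.png

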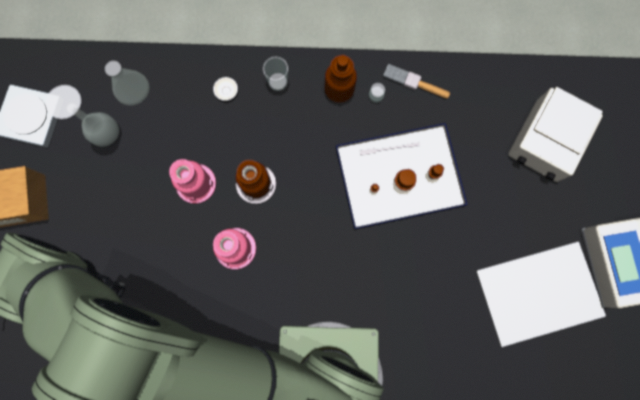

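View pics/scene0.png

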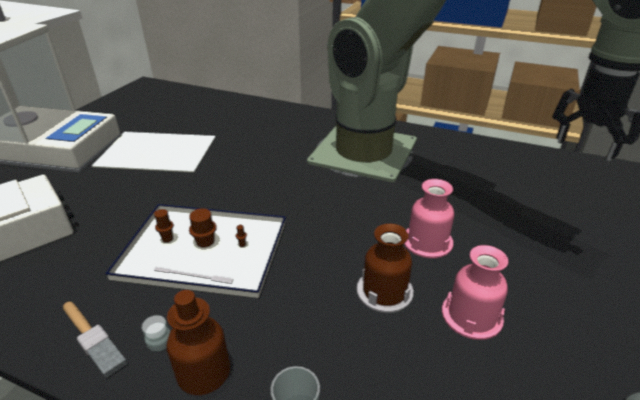

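Top picture: the amber stoppers are at (375,188), (405,179) and (437,171). The one at 437 is middle-sized, the one at 405 is the widest (large), and the one at 375 is the smallest. The open amber bottle has its mouth at about (250,172). The pink bottles at (188,178) and (232,245) are decoys, and the amber bottle at (340,78) is already stoppered. I'll confirm this in a crop with depth.

```bash
python3 - <<'E'
from h import *
d=dict(np.load('top.npz')); f=d['frame']; w=world(d)
a=cv2.resize(f[140:220,335:465],None,fx=4,fy=4,interpolation=2*1); b=cv2.resize(f[140:220,220:290],None,fx=4,fy=4,interpolation=2)
cv2.imwrite('pics/c1.png',np.hstack([b,a])[...,::-1])
def top(n,r,zlo,zhi):
    w=world(dict(np.load(f'{n}.npz'))); x0,x1,y0,y1=r; p=w[y0:y1,x0:x1].reshape(-1,3)
    p=p[(p[:,2]>zlo)&(p[:,2]<zhi)]
    if len(p)<3: print(n,r,'few');return
    c,rad=cv2.minEnclosingCircle(p[:,:2].astype(np.float32)); print(n,r,len(p),'mean',p.mean(0).round(4),'circ',np.round(c,4),round(rad,4),'zmax',p[:,2].max().round(4))
for r in [(368,383,180,196),(393,418,167,192),(427,447,161,181)]:
    p=w[r[2]:r[3],r[0]:r[1]].reshape(-1,3); zm=np.nanmax(p[:,2]); top('top',r,zm-.008,zm+.001)
top('top',(230,275,155,200),.140,.16)
for r in [(152,178,204,245),(186,220,204,250),(232,250,220,250)]:
    ww=world(dict(np.load('scene.npz'))); p=ww[r[2]:r[3],r[0]:r[1]].reshape(-1,3); zm=np.nanmax(p[:,2]); top('scene',r,zm-.006,zm+.001)
top('scene',(370,412,220,250),.145,.16)
E
```

```text
top (368, 383, 180, 196) 24 mean [ 0.5151 -0.114   0.0573] circ [ 0.5147 -0.114 ] 0.0077 zmax 0.0614
top (393, 418, 167, 192) 151 mean [ 0.5371 -0.1971  0.0829] circ [ 0.5376 -0.1974] 0.024 zmax 0.0885
top (427, 447, 161, 181) 76 mean [ 0.5639 -0.2816  0.0813] circ [ 0.5635 -0.2821] 0.0146 zmax 0.0863
top (230, 275, 155, 200) 298 mean [0.5244 0.2218 0.1477] circ [0.5236 0.2202] 0.0314 zmax 0.1552
scene (152, 178, 204, 245) 95 mean [ 0.5674 -0.2834  0.0796] circ [ 0.5663 -0.2833] 0.0156 zmax 0.0829
scene (186, 220, 204, 250) 241 mean [ 0.5415 -0.1983  0.081 ] circ [ 0.5401 -0.1987] 0.0247 zmax 0.0847
scene (232, 250, 220, 250) 36 mean [ 0.5186 -0.1151  0.057 ] circ [ 0.5187 -0.1156] 0.0096 zmax 0.0595
scene (370, 412, 220, 250) 322 mean [0.5214 0.2189 0.1483] circ [0.5238 0.2187] 0.0327 zmax 0.1523
```

View pics/c1.png

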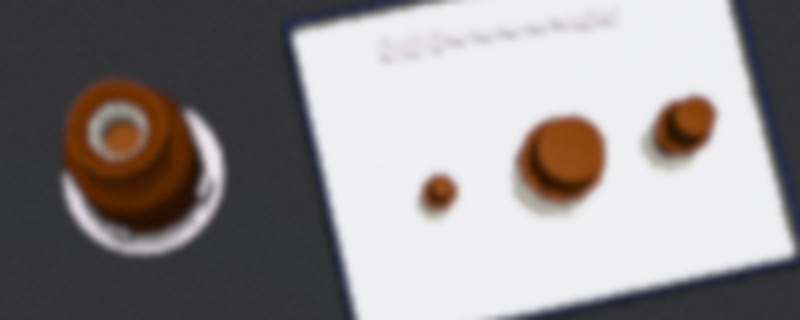

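The crop confirms it: the widest stopper is in the middle of the row, the smallest is on the left, and the right one (about (437,171) in the full picture) has a 30 mm knob and its top at 0.081 m. That is the right size for the middle stopper. The ring at (250,172) is 62 mm wide at z ≈ 0.15, so it is the open amber bottle. Now I'll move.

Call:
drive_tool --rows '[{"grip": 100, "xyz": [-3.67, -1.81, 0], "angular": [0, 0, 0]}, {"grip": 100, "xyz": [-3.67, -1.81, 0], "angular": [0, 0, 0]}, {"grip": 100, "xyz": [-3.67, -1.81, 0], "angular": [0, 0, 0]}, {"grip": 100, "xyz": [-3.67, -1.81, 0], "angular": [0, 0, 0]}, {"grip": 100, "xyz": [-3.67, -1.81, 0], "angular": [0, 0, 0]}, {"grip": 100, "xyz": [-3.67, -1.81, 0], "angular": [0, 0, 0]}, {"grip": 100, "xyz": [-3.67, -1.81, 0], "angular": [0, 0, 0]}, {"grip": 100, "xyz": [-3.67, -1.81, 0], "angular": [0, 0, 0]}, {"grip": 100, "xyz": [-3.67, -1.81, 0], "angular": [0, 0, 0]}, {"grip": 100, "xyz": [-3.67, -1.81, 0], "angular": [0, 0, 0]}]'

```text
time: 1.35
eef_pos: [0.5005, 0.1991, 0.2311]
orientation: [-180.0, -0.0, 154.8]
contact_force: [0.2, 0.1, -0.4]
width: 0.0856
grip_force: 0.0
```

Call:
drive_tool --rows '[{"grip": 100, "xyz": [-2.64, -4.09, 0], "angular": [0, 0, 0]}, {"grip": 100, "xyz": [-2.64, -4.09, 0], "angular": [0, 0, 0]}, {"grip": 100, "xyz": [-2.64, -4.09, 0], "angular": [0, 0, 0]}, {"grip": 100, "xyz": [-2.64, -4.09, 0], "angular": [0, 0, 0]}, {"grip": 100, "xyz": [-2.64, -4.09, 0], "angular": [0, 0, 0]}, {"grip": 100, "xyz": [-2.64, -4.09, 0], "angular": [0, 0, 0]}, {"grip": 100, "xyz": [-2.64, -4.09, 0], "angular": [0, 0, 0]}, {"grip": 100, "xyz": [-2.64, -4.09, 0], "angular": [0, 0, 0]}, {"grip": 100, "xyz": [-2.64, -4.09, 0], "angular": [0, 0, 0]}, {"grip": 100, "xyz": [-2.64, -4.09, 0], "angular": [0, 0, 0]}]'

```text
time: 2.6
eef_pos: [0.5644, -0.2838, 0.2311]
orientation: [180.0, -0.0, 154.8]
contact_force: [0.7, 0.0, 1.2]
width: 0.0854
grip_force: 0.0
```

Call:
drive_tool --rows '[{"grip": 100, "xyz": [0, 0, 0.5], "angular": [0, 0, 8]}, {"grip": 100, "xyz": [0, 0, 0.5], "angular": [0, 0, 8]}, {"grip": 100, "xyz": [0, 0, 0.5], "angular": [0, 0, 8]}, {"grip": 100, "xyz": [0, 0, 0.5], "angular": [0, 0, 8]}, {"grip": 100, "xyz": [0, 0, 0.5], "angular": [0, 0, 8]}, {"grip": 100, "xyz": [0, 0, 0.5], "angular": [0, 0, 8]}, {"grip": 100, "xyz": [0, 0, 0], "angular": [0, 0, 0.5]}, {"grip": 100, "xyz": [0, 0, 0], "angular": [0, 0, 0]}, {"grip": 100, "xyz": [0, 0, 0], "angular": [0, 0, 0]}, {"grip": 100, "xyz": [0, 0, 0], "angular": [0, 0, 0]}]'

```text
time: 3.85
eef_pos: [0.5645, -0.2824, 0.2015]
orientation: [180.0, 0.0, 106.3]
contact_force: [0.7, -0.1, 0.3]
width: 0.0855
grip_force: 0.0
```

Call:
drive_tool --rows '[{"grip": 100, "xyz": [0, 0, 2], "angular": [0, 0, 0]}, {"grip": 100, "xyz": [0, 0, 2], "angular": [0, 0, 0]}, {"grip": 100, "xyz": [0, 0, 2], "angular": [0, 0, 0]}, {"grip": 100, "xyz": [0, 0, 2], "angular": [0, 0, 0]}, {"grip": 100, "xyz": [0, 0, 2], "angular": [0, 0, 0]}, {"grip": 100, "xyz": [0, 0, 2], "angular": [0, 0, 0]}, {"grip": 100, "xyz": [0, 0, 1.5], "angular": [0, 0, 0]}, {"grip": 100, "xyz": [0, 0, 1.5], "angular": [0, 0, 0]}, {"grip": 100, "xyz": [0, 0, 0.3], "angular": [0, 0, 0]}, {"grip": 100, "xyz": [0, 0, 0], "angular": [0, 0, 0]}]'

```text
time: 5.1
eef_pos: [0.5647, -0.2824, 0.0486]
orientation: [180.0, 0.0, 106.3]
contact_force: [0.2, -0.5, -0.1]
width: 0.0855
grip_force: 0.0
```

Call:
drive_tool --rows '[{"grip": 70, "xyz": [0, 0, 0], "angular": [0, 0, 0]}, {"grip": 50, "xyz": [0, 0, 0], "angular": [0, 0, 0]}, {"grip": 40, "xyz": [0, 0, 0], "angular": [0, 0, 0]}, {"grip": 20, "xyz": [0, 0, 0], "angular": [0, 0, 0]}, {"grip": 10, "xyz": [0, 0, 0], "angular": [0, 0, 0]}, {"grip": 0, "xyz": [0, 0, 0], "angular": [0, 0, 0]}, {"grip": 0, "xyz": [0, 0, 0], "angular": [0, 0, 0]}, {"grip": 0, "xyz": [0, 0, 0], "angular": [0, 0, 0]}, {"grip": 0, "xyz": [0, 0, 0], "angular": [0, 0, 0]}, {"grip": 0, "xyz": [0, 0, 0], "angular": [0, 0, 0]}]'

```text
time: 6.35
eef_pos: [0.5646, -0.2824, 0.0487]
orientation: [180.0, 0.0, 106.3]
contact_force: [-1.0, 0.4, 5.3]
width: 0.0287
grip_force: 58.9
```

Call:
drive_tool --rows '[{"grip": 0, "xyz": [0, 0, -1], "angular": [0, 0, 0]}, {"grip": 0, "xyz": [0, 0, -2], "angular": [0, 0, 0]}, {"grip": 0, "xyz": [0, 0, -2.5], "angular": [0, 0, 0]}, {"grip": 0, "xyz": [0, 0, -2.5], "angular": [0, 0, 0]}, {"grip": 0, "xyz": [0, 0, -2.5], "angular": [0, 0, 0]}, {"grip": 0, "xyz": [0, 0, -2.5], "angular": [0, 0, 0]}, {"grip": 0, "xyz": [0, 0, -2.5], "angular": [0, 0, 0]}, {"grip": 0, "xyz": [0, 0, -2.5], "angular": [0, 0, 0]}, {"grip": 0, "xyz": [0, 0, -1], "angular": [0, 0, 0]}, {"grip": 0, "xyz": [0, 0, 0], "angular": [0, 0, 0]}]'

```text
time: 7.6
eef_pos: [0.5645, -0.2823, 0.2385]
orientation: [180.0, 0.0, 106.3]
contact_force: [-0.4, 0.4, -1.6]
width: 0.0285
grip_force: 59.2
```

```bash
python3 - <<'E'
from h import *
d=shot('scene'); cv2.imwrite('pics/s1.png',cv2.resize(d['frame'][60:260,60:330],None,fx=2.9,fy=2.9,interpolation=2)[...,::-1])
E
```

```text
(no output)
```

View pics/s1.png

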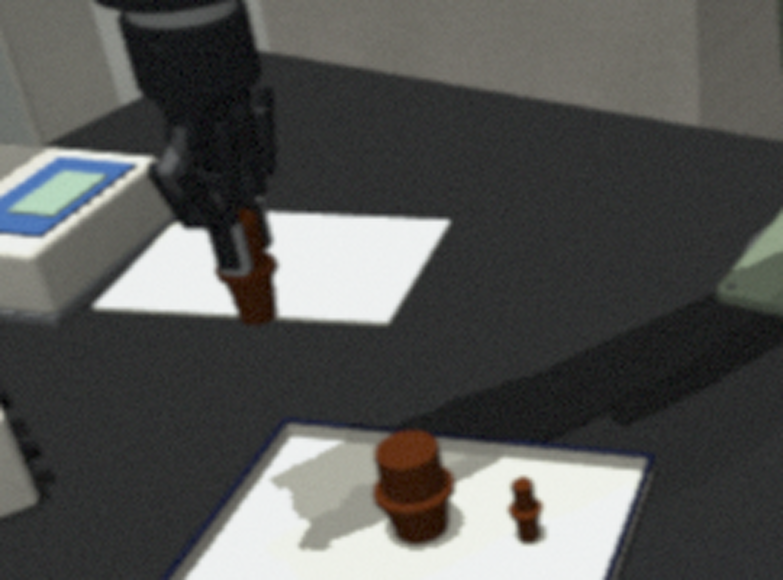

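The stopper is held, shank down, at about (146,160) in the scene image. The large and small stoppers still stand in the tray. Next I'll measure the stopper's offset and tilt in the hand, and refine the mouth position.

```bash
python3 - <<'E'
from h import *
def amber(f):
    h=cv2.cvtColor(f,cv2.COLOR_RGB2HSV); return ((h[...,0]<14)|(h[...,0]>176))&(h[...,1]>130)&(h[...,2]>25)
d=dict(np.load('scene.npz')); w=world(d); m=amber(d['frame']); m[:128]=0;m[176:]=0;m[:,:130]=0;m[:,162:]=0
cam=d['extrinsics'][:3,3]
for v in range(130,175,3):
    us=np.where(m[v])[0]
    if len(us)<4: continue
    p=w[v,us]; ok=~np.isnan(p[:,0]); print(v,us.min(),us.max(),len(us),np.nanmedian(p,0).round(4))
d=shot('top'); w=world(d); m=amber(d['frame'])
q=w[m&(np.abs(w[...,0]-.565)<.06)&(np.abs(w[...,1]+.282)<.06)&(w[...,2]>.12)]; print(len(q),q.mean(0) if len(q) else 0)
# mouth rim by circle fits
from scipy.optimize import least_squares
for n,r in [('top',(225,280,150,205)),('scene',(368,415,218,255))]:
    w=world(dict(np.load(n+'.npz')))[r[2]:r[3],r[0]:r[1]].reshape(-1,3); p=w[(w[:,2]>.144)&(w[:,2]<.156)]
    hull=cv2.convexHull(p[:,:2].astype(np.float32))[:,0].astype(float)
    s=least_squares(lambda a:np.hypot(*(hull-a[:2]).T)-.031,[.523,.22],loss='soft_l1',f_scale=.001); print(n,s.x.round(4),np.abs(s.fun).mean().round(4),np.median(p[:,2]))
E
```

```text
133 142 146 5 [ 0.5571 -0.281   0.2704]
136 144 148 4 [ 0.566  -0.2724  0.2699]
139 145 149 5 [ 0.5664 -0.2706  0.264 ]
142 146 149 4 [ 0.566  -0.2712  0.257 ]
145 146 149 4 [ 0.5685 -0.2705  0.2518]
148 147 151 5 [ 0.5682 -0.2702  0.2448]
151 148 153 5 [ 0.5619 -0.2715  0.2356]
154 146 152 7 [ 0.5712 -0.2698  0.2337]
157 139 152 13 [ 0.5791 -0.2711  0.2299]
160 141 151 8 [ 0.5789 -0.275   0.2216]
163 142 152 10 [ 0.5759 -0.2749  0.2135]
166 144 153 9 [ 0.5737 -0.2755  0.2061]
169 144 152 8 [ 0.5771 -0.2773  0.1992]
1 [ 0.56882869 -0.26619201  0.23641349]
top [0.5233 0.2209] 0.0005 0.148369580437534
scene [0.5241 0.2185] 0.0004 0.14819902983552996
```

Call:
drive_tool --rows '[{"grip": 0, "xyz": [2.93, 0.62, 0], "angular": [0, 0, 0]}, {"grip": 0, "xyz": [5, 1.03, 0], "angular": [0, 0, 0]}, {"grip": 0, "xyz": [5.5, 1.13, 0], "angular": [0, 0, 0]}, {"grip": 0, "xyz": [5.5, 1.13, 0], "angular": [0, 0, 0]}, {"grip": 0, "xyz": [5.5, 1.13, 0], "angular": [0, 0, 0]}, {"grip": 0, "xyz": [5.5, 1.13, 0], "angular": [0, 0, 0]}, {"grip": 0, "xyz": [5.5, 1.13, 0], "angular": [0, 0, 0]}, {"grip": 0, "xyz": [5.5, 1.13, 0], "angular": [0, 0, 0]}, {"grip": 0, "xyz": [5, 1.03, 0], "angular": [0, 0, 0]}, {"grip": 0, "xyz": [3.4, 0.71, 0], "angular": [0, 0, 0]}]'

```text
time: 8.95
eef_pos: [0.5228, 0.2222, 0.2374]
orientation: [-179.9, -0.0, 106.4]
contact_force: [1.0, -1.0, -0.6]
width: 0.0287
grip_force: 59.3
```

Call:
drive_tool --rows '[{"grip": 0, "xyz": [0, 0, 0], "angular": [0, 0, 0]}, {"grip": 0, "xyz": [0, 0, 0.5], "angular": [0, 0, 0]}, {"grip": 0, "xyz": [0, 0, 0.5], "angular": [0, 0, 0]}, {"grip": 0, "xyz": [0, 0, 0.5], "angular": [0, 0, 0]}, {"grip": 0, "xyz": [0, 0, 0.5], "angular": [0, 0, 0]}, {"grip": 0, "xyz": [0, 0, 0.5], "angular": [0, 0, 0]}, {"grip": 0, "xyz": [0, 0, 0.5], "angular": [0, 0, 0]}, {"grip": 0, "xyz": [0, 0, 0.5], "angular": [0, 0, 0]}, {"grip": 0, "xyz": [0, 0, 0], "angular": [0, 0, 0]}, {"grip": 0, "xyz": [0, 0, 0], "angular": [0, 0, 0]}]'

```text
time: 10.2
eef_pos: [0.5238, 0.2198, 0.2034]
orientation: [180.0, 0.0, 106.3]
contact_force: [0.1, -0.4, -1.0]
width: 0.0283
grip_force: 59.3
```

```bash
python3 - <<'E'
from h import *
d=shot('scene'); cv2.imwrite('pics/s2.png',cv2.resize(d['frame'][130:320,310:510],None,fx=3.1,fy=3.1,interpolation=2)[...,::-1])
E
```

```text
(no output)
```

View pics/s2.png

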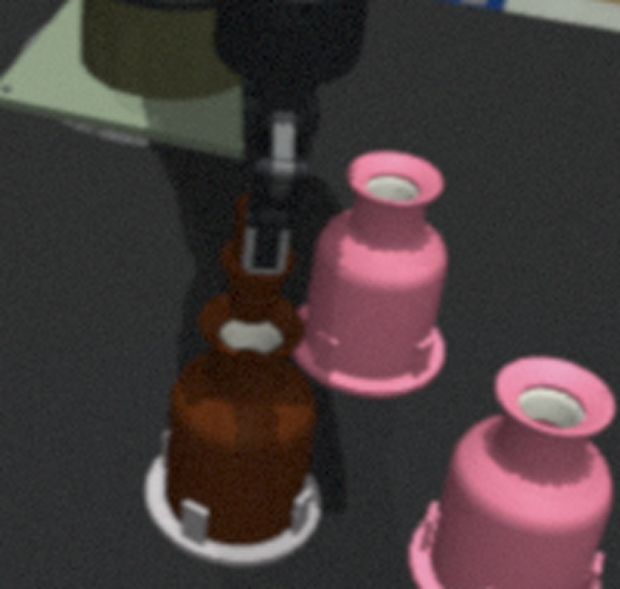

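The shank sits just above the amber mouth: the collar centre is at crop x≈257, against an expected 258 for perfect alignment. I'll lower it in.

Call:
drive_tool --rows '[{"grip": 0, "xyz": [0, 0, 0.5], "angular": [0, 0, 0]}, {"grip": 0, "xyz": [0, 0, 0.5], "angular": [0, 0, 0]}, {"grip": 0, "xyz": [0, 0, 0.5], "angular": [0, 0, 0]}, {"grip": 0, "xyz": [0, 0, 0.5], "angular": [0, 0, 0]}, {"grip": 0, "xyz": [0, 0, 0.5], "angular": [0, 0, 0]}, {"grip": 0, "xyz": [0, 0, 0.5], "angular": [0, 0, 0]}, {"grip": 0, "xyz": [0, 0, 0.5], "angular": [0, 0, 0]}, {"grip": 0, "xyz": [0, 0, 0.4], "angular": [0, 0, 0]}, {"grip": 0, "xyz": [0, 0, 0], "angular": [0, 0, 0]}, {"grip": 0, "xyz": [0, 0, 0], "angular": [0, 0, 0]}]'

```text
time: 11.5
eef_pos: [0.5236, 0.2199, 0.1643]
orientation: [-180.0, -0.0, 106.3]
contact_force: [-0.2, 1.8, -1.8]
width: 0.0283
grip_force: 59.2
```

Call:
drive_tool --rows '[{"grip": 0, "xyz": [0, 0, 0.2], "angular": [0, 0, 0]}, {"grip": 0, "xyz": [0, 0, 0.15], "angular": [0, 0, 0]}, {"grip": 0, "xyz": [0, 0, 0.15], "angular": [0, 0, 0]}, {"grip": 0, "xyz": [0, 0, 0.1], "angular": [0, 0, 0]}, {"grip": 0, "xyz": [0, 0, 0.1], "angular": [0, 0, 0]}, {"grip": 0, "xyz": [0, 0, 0.1], "angular": [0, 0, 0]}, {"grip": 0, "xyz": [0, 0, 0], "angular": [0, 0, 0]}, {"grip": 0, "xyz": [0, 0, 0], "angular": [0, 0, 0]}, {"grip": 0, "xyz": [0, 0, 0], "angular": [0, 0, 0]}, {"grip": 0, "xyz": [0, 0, 0], "angular": [0, 0, 0]}]'

```text
time: 12.75
eef_pos: [0.5237, 0.2199, 0.1563]
orientation: [180.0, -0.0, 106.3]
contact_force: [-1.5, 5.2, 2.3]
width: 0.0285
grip_force: 59.3
```

Call:
drive_tool --rows '[{"grip": 0, "xyz": [0.1, 0, 0], "angular": [0, 0, 0]}, {"grip": 0, "xyz": [0, 0, 0.1], "angular": [0, 0, 0]}, {"grip": 0, "xyz": [0, 0, 0.1], "angular": [0, 0, 0]}, {"grip": 0, "xyz": [0, 0, 0.1], "angular": [0, 0, 0]}, {"grip": 0, "xyz": [0, 0, 0], "angular": [0, 0, 0]}, {"grip": 0, "xyz": [0, 0, 0], "angular": [0, 0, 0]}, {"grip": 0, "xyz": [0, 0, 0], "angular": [0, 0, 0]}, {"grip": 0, "xyz": [0, 0, 0], "angular": [0, 0, 0]}, {"grip": 0, "xyz": [0, 0, 0], "angular": [0, 0, 0]}, {"grip": 0, "xyz": [0, 0, 0], "angular": [0, 0, 0]}]'

```text
time: 14.0
eef_pos: [0.5235, 0.2206, 0.1533]
orientation: [180.0, 0.0, 106.3]
contact_force: [-1.7, 2.9, 4.2]
width: 0.0288
grip_force: 59.5
```

Call:
drive_tool --rows '[{"grip": 0, "xyz": [0.05, 0, 0.1], "angular": [0, 0, 0]}, {"grip": 0, "xyz": [0, 0, 0.1], "angular": [0, 0, 0]}, {"grip": 0, "xyz": [0, 0, 0], "angular": [0, 0, 0]}, {"grip": 0, "xyz": [0, 0, 0], "angular": [0, 0, 0]}, {"grip": 0, "xyz": [0, 0, 0], "angular": [0, 0, 0]}, {"grip": 0, "xyz": [0, 0, 0], "angular": [0, 0, 0]}, {"grip": 0, "xyz": [0, 0, 0], "angular": [0, 0, 0]}, {"grip": 0, "xyz": [0, 0, 0], "angular": [0, 0, 0]}, {"grip": 0, "xyz": [0, 0, 0], "angular": [0, 0, 0]}, {"grip": 0, "xyz": [0, 0, 0], "angular": [0, 0, 0]}]'

```text
time: 15.25
eef_pos: [0.5235, 0.221, 0.1524]
orientation: [179.9, 0.0, 106.3]
contact_force: [-7.3, 0.2, 24.9]
width: 0.0285
grip_force: 62.2
```

Call:
drive_tool --rows '[{"grip": 0, "xyz": [0, 0, 0.1], "angular": [0, 0, 0]}, {"grip": 0, "xyz": [0, 0, 0.1], "angular": [0, 0, 0]}, {"grip": 0, "xyz": [0, 0, 0], "angular": [0, 0, 0]}, {"grip": 0, "xyz": [0, 0, 0], "angular": [0, 0, 0]}, {"grip": 0, "xyz": [0, 0, 0], "angular": [0, 0, 0]}, {"grip": 0, "xyz": [0, 0, 0], "angular": [0, 0, 0]}, {"grip": 0, "xyz": [0, 0, 0], "angular": [0, 0, 0]}, {"grip": 0, "xyz": [0, 0, 0], "angular": [0, 0, 0]}, {"grip": 0, "xyz": [0, 0, 0], "angular": [0, 0, 0]}, {"grip": 0, "xyz": [0, 0, 0], "angular": [0, 0, 0]}]'

```text
time: 16.5
eef_pos: [0.5237, 0.2212, 0.152]
orientation: [179.9, -0.0, 106.3]
contact_force: [-15.8, -3.1, 56.5]
width: 0.0285
grip_force: 65.6
```

The force stiffens at TCP z = 0.152, and the home position was predicted at 0.1527. The stopper is seated, so I'll ease the preload, open and rise.

Call:
drive_tool --rows '[{"grip": 0, "xyz": [0, 0, -0.15], "angular": [0, 0, 0]}, {"grip": 0, "xyz": [0, 0, -0.1], "angular": [0, 0, 0]}, {"grip": 0, "xyz": [0, 0, 0], "angular": [0, 0, 0]}, {"grip": 60, "xyz": [0, 0, 0], "angular": [0, 0, 0]}, {"grip": 100, "xyz": [0, 0, 0], "angular": [0, 0, 0]}, {"grip": 100, "xyz": [0, 0, 0], "angular": [0, 0, 0]}, {"grip": 100, "xyz": [0, 0, 0], "angular": [0, 0, 0]}, {"grip": 100, "xyz": [0, 0, 0], "angular": [0, 0, 0]}, {"grip": 100, "xyz": [0, 0, 0], "angular": [0, 0, 0]}, {"grip": 100, "xyz": [0, 0, 0], "angular": [0, 0, 0]}]'

```text
time: 17.75
eef_pos: [0.5233, 0.2212, 0.1518]
orientation: [-180.0, 0.0, 106.3]
contact_force: [-0.4, 0.1, -0.0]
width: 0.0854
grip_force: 0.0
```

Call:
drive_tool --rows '[{"grip": 100, "xyz": [0, 0, -1], "angular": [0, 0, 0]}, {"grip": 100, "xyz": [0, 0, -2], "angular": [0, 0, 0]}, {"grip": 100, "xyz": [0, 0, -2], "angular": [0, 0, 0]}, {"grip": 100, "xyz": [0, 0, -2], "angular": [0, 0, 0]}, {"grip": 100, "xyz": [0, 0, -2], "angular": [0, 0, 0]}, {"grip": 100, "xyz": [-4, 0, 0], "angular": [0, 0, 0]}, {"grip": 100, "xyz": [-4, 0, 0], "angular": [0, 0, 0]}, {"grip": 100, "xyz": [-4, 0, 0], "angular": [0, 0, 0]}, {"grip": 100, "xyz": [-4, 0, 0], "angular": [0, 0, 0]}, {"grip": 100, "xyz": [0, 0, 0], "angular": [0, 0, 0]}]'

```text
time: 19.0
eef_pos: [0.5687, 0.0645, 0.2425]
orientation: [180.0, 0.1, 106.1]
contact_force: [0.9, 1.0, -0.3]
width: 0.0852
grip_force: 0.0
```

```bash
python3 - <<'E'
from h import *
d=shot('scene'); cv2.imwrite('pics/s3.png',cv2.resize(d['frame'][170:330,110:460],None,fx=2.2,fy=2.2,interpolation=2)[...,::-1])
shot('top')
for n in ['scene','top']:
    p=world(dict(np.load(n+'.npz'))).reshape(-1,3); p=p[np.hypot(p[:,0]-.5237,p[:,1]-.2197)<.035]
    k=p[(p[:,2]>.165)&(p[:,2]<.25)]; t=k[k[:,2]>np.percentile(k[:,2],70)]
    lo=k[k[:,2]<.175]; hi=k[k[:,2]>.178]
    print(n,len(k),'zmax',np.percentile(k[:,2],[50,80,95]).round(4),'top c',cv2.minEnclosingCircle(hi[:,:2].astype(np.float32)))
E
```

```text
scene 264 zmax [0.1828 0.1849 0.1858] top c ((0.5244259238243103, 0.21867498755455017), 0.015233021229505539)
top 128 zmax [0.1843 0.1863 0.189 ] top c ((0.5235830545425415, 0.21987071633338928), 0.01551796868443489)
```

View pics/s3.png

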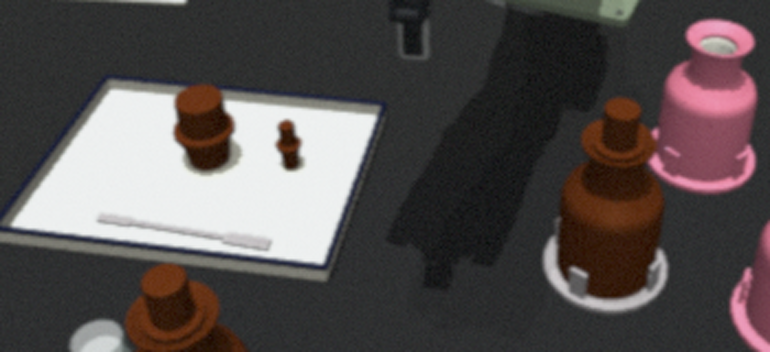

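The stopper is home: its top is at about 0.185 m, 35 mm above the rim, upright and centred within 1–2 mm at crop (622,110). The large (203,125) and small (288,145) stoppers still stand in the tray, and the gripper is clear.

```bash
python3 -c "
from plant import manip; print(manip.sign_off())"
```

```text
the job is handed in; nothing more can be done
None
```

I pressed the middle stopper home in the amber bottle, upright and released, with the small and large stoppers still standing in the tray, and handed the job in at about 19 s; the hand-in returned no verdict.

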